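Put the mixed-up driveline parts back on their picture mats

ROBOT

A 6-joint arm with a two-finger parallel gripper is mounted at the origin on the work surface. World frame = base frame: x ahead of the robot, y to its left, z up, the work surface at z = 0. Lengths are in m, angles in degrees, forces in N, time in s.
With the tool pointing down it reaches from about 0.4 to 0.825 m from the base axis. Payload 7 kg.
Tool frame: the origin (TCP) lies midway between the tips of the shut fingers; the grasp point (between the pads) lies 19 mm behind it (ctrl.hold_point_z is the distance from the TCP to the grasp point, in m); z points along the fingers, y is the line along which they close (so a half turn about z gives the same grasp; the last joint's range is limited). The gripper opens to 88 mm and grips with 3 to 60 N. Pads are 19 mm wide; open, the fingers measure 130 mm over their backs; the gripper's body (78 mm by 193 mm) begins 47 mm behind the grasp point.
Start: joints at [-57.978, 20.546, 0.682, 0, -70.136, -16.507], TCP at [0.181, -0.65, 0.227] pointing down, gripper open.
Joint ranges: [-176.03, 176.03], [-82.01, 121.73], [-58.28, 71.71], [-173.87, 95.51], [-174.79, -0.11], [-173.66, 173.66]. Speed limits (degrees/s): [136.94, 136.94, 172.46, 180, 180, 180].

INTERFACE

Orientations are given as [roll, pitch, yaw] about the fixed x, y, z axes, in that order (R = Rz(yaw) Ry(pitch) Rx(roll)).
In Python, from plant import ctrl gives the robot as it stands.
- The arm moves only by the tool apply_moves, never from a script. Its argument "deltas" is a list of rows, each an object with "fingers": the finger opening in mm, from 0 to 87.6; "delta_pos": the shift along the tool's x, y, z in mm, a list of three; "angular": the turn, a rotation vector about the tool's x, y, z in degrees, a list of three. A call has 1 to 10 rows; each row is the pose to reach, as a shift and turn from the pose commanded when the call began, along the tool's axes at that moment; what a row does not reach only later rows make up. A row lasts 1/10 s, in which the tool goes at most 50 mm and 8.59 degrees, less where a joint would pass 70% of its speed; a pose out of reach is approached as far as the arm can. A call with a gripper value outside its range is refused whole. The fingers move at their own pace and stop on an object; the grip force is fixed at half the most. Time passes only in rows, so rows that repeat a pose let the fingers close. It gives the time, the measured TCP pose, the force, the opening and the grip force at its end, in the units of the state.
- ctrl.get_obs(): the state, without advancing time (a new reading comes with each control period).
- ctrl.snapshot(name): name is "scene" or "side" or "wrist"; returns the picture (480x640x3 uint8, red, green, blue); there is no depth.
- ctrl.camera_params(name): a dict with "fx", "fy", "cx", "cy" (pixels), "dist_coeffs" ([k1, k2, p1, p2, k3] as OpenCV has them; the pictures are not rectified), "cam_to_world" (4x4, takes a point from camera to world coordinates); the wrist camera has in their place "mount" (4x4, takes a point from camera to tool coordinates, whose origin is the TCP and whose axes are the flange's). Camera axes: x right, y up, looking along -z (the intrinsics and any distortion apply to the point x, -y, -z); pixel columns grow to the right and rows downward; lengths in m; the calibration is good to about 2 mm. A picture is of the moment at which its call begins: read the wrist's pose just before it. camera_params takes no time and is no camera call.
- ctrl.close_job(): hands the job in; it is judged then, once.
The state is a dict: "clock": time; "joint_pos": joint angles; "qvel": joint speeds; "tau": joint torques, N m; "tool_pos": TCP position; "orientation": TCP orientation; "force": force on the tool from outside, world axes, zero at the start; "moment": the same for the moment, N m; "opening": finger opening in m; "gripper_force": force on a finger pad.
Only numpy, scipy, OpenCV 4.12 (cv2) and the standard library are available. Lean on these libraries where they do the work, as an engineer would, in place of code of your own. Each camera call takes 0.05 s, during which the arm holds its last target. There are 200 camera calls.

TASK

The four driveline parts on the bench (nut, bearing, joint cross and flange) have been put back on one another's mats. Swap them round so that each stands flat and right way up on the mat that shows its picture, centred in the white circle, and let go of them; the bare perforated plate is free for parking a part meanwhile. Do not knock over the tin of bolts.

Things in the scene. Friction and masses are not known exactly. Their poses are not given: they have to be found in the camera images.
- nut: Large plain steel hexagon nut, 46 mm across flats, 53 mm across corners, 28 mm high, about 0.25 kg, standing flat. Origin: centre of its underside, z up. Its flats face local x (0 deg) and every 60 deg from there. Top shows a dark bore.
- bearing: Steel roller bearing ring, 60 mm outer diameter, 36 mm bore, 20 mm high, about 0.2 kg, lying flat. Origin: centre of its underside, z up.
- cross: Steel universal-joint cross lying flat: four equal arms with square-ended caps along local +x, -x, +y, -y, 60 mm from end face to end face across, caps 18 mm wide and 18 mm high, round hub 26 mm across and 19.5 mm high; about 0.2 kg. Origin: centre of its underside, z up.
- flange: Steel flange: square foot 56 x 56 x 10 mm with a round boss of 36 mm diameter rising from its centre to 36 mm total height; about 0.25 kg. Origin: centre of its underside, z up. Grip it by the boss.
- nut_pad: Fixed black rubber mat 135 x 90 mm, 5 mm thick, top flat. Origin: on the bench under the centre of the white painted circle (80 mm diameter) that marks where the part stands; local z=+5 mm is the mat's top. Mat runs from local x -45 to +90 mm and y -45 to +45 mm. At local x=+67 mm a white picture, about 36 mm, shows the part that belongs here: a hexagon with a round hole.
- bearing_pad: Fixed black rubber mat 135 x 90 mm, 5 mm thick, top flat. Origin: on the bench under the centre of the white painted circle (80 mm diameter) that marks where the part stands; local z=+5 mm is the mat's top. Mat runs from local x -45 to +90 mm and y -45 to +45 mm. At local x=+67 mm a white picture, about 36 mm, shows the part that belongs here: a round ring.
- cross_pad: Fixed black rubber mat 135 x 90 mm, 5 mm thick, top flat. Origin: on the bench under the centre of the white painted circle (80 mm diameter) that marks where the part stands; local z=+5 mm is the mat's top. Mat runs from local x -45 to +90 mm and y -45 to +45 mm. At local x=+67 mm a white picture, about 36 mm, shows the part that belongs here: a four-armed cross.
- flange_pad: Fixed black rubber mat 135 x 90 mm, 5 mm thick, top flat. Origin: on the bench under the centre of the white painted circle (80 mm diameter) that marks where the part stands; local z=+5 mm is the mat's top. Mat runs from local x -45 to +90 mm and y -45 to +45 mm. At local x=+67 mm a white picture, about 36 mm, shows the part that belongs here: a square with a round ring in it.
- spare_plate: Fixed bare perforated aluminium plate 135 x 90 mm, 5 mm thick, with no circle and no picture, empty at the start: the free spot. Origin on the bench, at the same place as in the mats (plate runs from local x -45 to +90 mm, y -45 to +45 mm); top at local z=+5 mm.
- tin: Open blue tin full of bolts, 78 mm diameter, about 67 mm high to the bolt heads, 0.6 kg, loose, standing among the mats. Origin: centre of its underside. A bystander. (Small loose sockets 20 to 24 mm across and up to 38 mm high also stand between the columns of mats.)
Not all that is in view belongs to the job. What is shaped like the bearing but orange or purple is not meant.

How it is judged (in metres and radians):
At the end, for the whole second after the job is handed in: Nut, bearing, cross and flange each rest on the mat with their own picture: origin within 12 mm horizontally of the circle's centre, underside on the mat's top (between 3 mm below and 4 mm above it), right way up and upright within 0.1 rad, at rest and released (horizontal distance between nut and nut_pad below 0.012 m and z of nut in the frame of nut_pad between 0.002 and 0.009 m and angle between each of nut, bearing, cross, flange's own z axis and vertical below 0.1 rad and linear speed of each of nut, bearing, cross, flange below 0.02 m/s and angular speed of each of nut, bearing, cross, flange below 0.2 rad/s and horizontal distance between bearing and bearing_pad below 0.012 m and z of bearing in the frame of bearing_pad between 0.002 and 0.009 m and horizontal distance between cross and cross_pad below 0.012 m and z of cross in the frame of cross_pad between 0.002 and 0.009 m and horizontal distance between flange and flange_pad below 0.012 m and z of flange in the frame of flange_pad between 0.002 and 0.009 m); the robot touches nothing.
It fails at once if the tin of bolts is knocked over (tilts by more than 0.5 rad) (angle between tin's own z axis and vertical above 0.5 rad).
It also fails if it takes over 133 s, if anything falls off the work surface, if the arm or the gripper's body presses on something with over 40 N, if the wrist force passes 120 N, or if a joint passes its speed limit or range.

## Working session

There is one attempt and no reset: what is moved stays moved. The work goes in short steps, Python scripts to look and compute and a tool call to move; the robot and the scene stay as the last step left them, time stands still between calls to the robot, and variables do not carry over. Pictures are saved under pics/ and viewed, at most 14 in all, crops included, and the job is handed in when it is done.

Besides the shell and the picture viewer there is one more tool, called after "Call:" by a JSON object that holds its "op" and its "data". apply_moves: Moves the arm, as the interface text tells. Its arguments: {"type":"object","properties":{"deltas":{"type":"array"}},"required":["deltas"]}

```bash
ls; mkdir -p pics
python3 - <<'E'
from plant import ctrl
import cv2
for n in("scene","side","wrist"):
    cv2.imwrite(f"pics/{n}0.png",ctrl.snapshot(n)[:,:,::-1])
    print(n,ctrl.camera_params(n))
o=ctrl.get_obs();print(o)
E
```

```text
pics
scene {'fx': 618.4170370116736, 'fy': 618.4170370116736, 'cx': 323.3696206113066, 'cy': 228.36162570384633, 'dist_coeffs': array([-0.14859072,  0.        ,  0.        ,  0.        ,  0.        ]), 'cam_to_world': array([[-0.88354926, -0.3044269 ,  0.35590023,  0.98078522],
       [ 0.46808006, -0.59923282,  0.64947755,  0.76288258],
       [ 0.01554866,  0.74043521,  0.67194787,  0.76351655],
       [ 0.        ,  0.        ,  0.        ,  1.        ]])}
side {'fx': 476.9982343922783, 'fy': 476.9982343922783, 'cx': 315.92109296174544, 'cy': 235.43081817321612, 'dist_coeffs': array([-0.07370298,  0.        ,  0.        ,  0.        ,  0.        ]), 'cam_to_world': array([[-0.73422138,  0.30554648, -0.60626752,  0.12581973],
       [-0.67856888, -0.35858344,  0.64106333,  0.54841885],
       [-0.02152285,  0.88207668,  0.47061396,  0.40487032],
       [ 0.        ,  0.        ,  0.        ,  1.        ]])}
wrist {'fx': 331.00376289694054, 'fy': 331.00376289694054, 'cx': 320.8310534287006, 'cy': 238.70100577289998, 'dist_coeffs': array([0.01705315, 0.        , 0.        , 0.       
[... 345 characters left out ...]
    1.00000000e+00]])}
{'clock': 0.15, 'joint_pos': array([-5.79788152e+01,  2.05796828e+01,  6.45934203e-01, -1.68734863e-02,
       -7.01337345e+01, -1.65069296e+01]), 'qvel': array([-0.06045972,  0.08353648,  0.1517208 ,  0.04878065,  0.03365746,
        0.00863643]), 'tau': array([ 1.70656280e-03, -5.83278143e+01,  2.93290472e+01,  7.00120658e+00,
        8.75426049e-03, -1.27570711e-04]), 'tool_pos': array([ 0.18044031, -0.65005784,  0.22585792]), 'orientation': array([ 1.79930790e+02, -3.96549648e-03, -1.64491486e+02]), 'force': array([-0.42556087, -0.26440301, -0.36166366]), 'moment': array([-0.04187673, -0.02333268,  0.0424992 ]), 'gripper_force': 0.0, 'opening': 0.08765230620253718}
```

View pics/scene0.png

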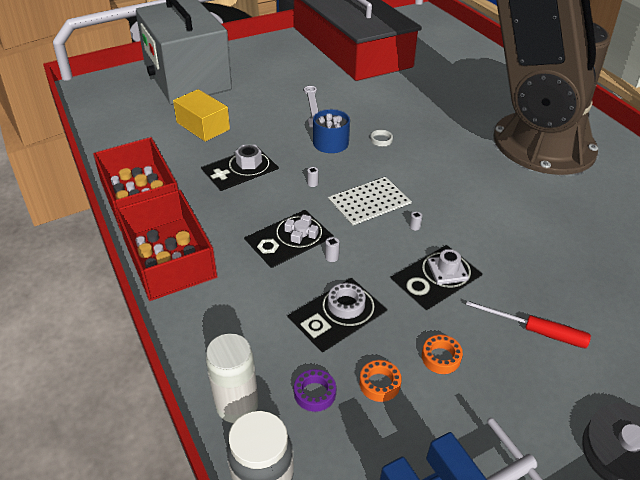

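View pics/side0.png

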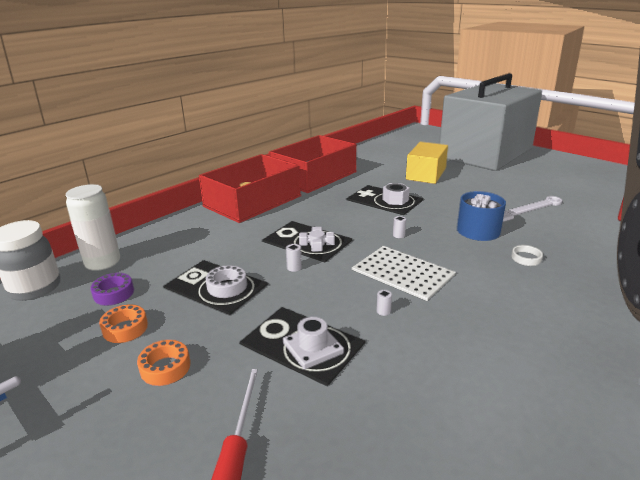

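The nut stands on the cross mat (scene px ~240,165) and the cross on the nut mat (~290,237). The bearing stands on the flange mat (~338,312) and the flange on the bearing mat (~437,275). So there are two swaps, both using the spare plate (~370,200).

```bash
cat > h.py <<'E'
import numpy as np, cv2
from scipy.spatial.transform import Rotation as Ro
from plant import ctrl
def cam(name,obs=None):
    p=ctrl.camera_params(name)
    K=np.array([[p['fx'],0,p['cx']],[0,p['fy'],p['cy']],[0,0,1]])
    if name=='wrist':
        T=np.eye(4);T[:3,:3]=Ro.from_euler('xyz',obs['orientation'],degrees=True).as_matrix();T[:3,3]=obs['tool_pos'];T=T@p['mount']
    else: T=p['cam_to_world']
    return K,p['dist_coeffs'],T@np.diag([1,-1,-1,1.])
def cast(c,px,z):
    K,d,T=c
    n=cv2.undistortPoints(np.array(px,float).reshape(-1,1,2),K,d)[:,0]
    r=np.c_[n,np.ones(len(n))]@T[:3,:3].T
    s=(z-T[2,3])/r[:,2]
    return T[:3,3]+s[:,None]*r
def proj(c,P):
    K,d,T=c;I=np.linalg.inv(T)
    return cv2.projectPoints(np.array(P,float).reshape(-1,3),cv2.Rodrigues(I[:3,:3])[0],I[:3,3],K,d)[0][:,0]
def rect(c,img,z,x0,x1,y0,y1,res=.001):
    """top view at plane z: row->x from x1 down, col->y from y1 down"""
    X=np.arange(x1,x0,-res);Y=np.arange(y1,y0,-res)
    gx,gy=np.meshgrid(X,Y,indexing='ij')
    m=proj(c,np.stack([gx,gy,0*gx+z],-1)).reshape(*gx.shape,2).astype(np.float32)
    return cv2.remap(img,m[...,0],m[...,1],cv2.INTER_LINEAR)
def delta(x,y,z,yaw):
    o=ctrl.get_obs();R=Ro.from_euler('xyz',o['orientation'],degrees=True).as_matrix()
    d=(np.array([x,y,z])-o['tool_pos'])*1000
    cy=o['orientation'][2];dy=(yaw-cy+90)%180-90
    return np.round(R.T@d,1),round(-dy,1)
E
python3 - <<'E'
from h import *
for n in("scene","side"):
    img=cv2.imread(f'pics/{n}0.png');c=cam(n)
    if n=="scene":
        print(cast(c,[[320,230],[240,165],[370,200],[437,275],[338,312]],.005).round(3).tolist())
    b=(0.1,.95,-.6,.4)
    R=rect(c,img,.005,*b);
    cv2.imwrite(f'pics/rect_{n}.png',R)
    m=(R.max(2)<45).astype(np.uint8)
    m=cv2.morphologyEx(m,cv2.MORPH_CLOSE,cv2.getStructuringElement(2,(9,9)))
    for k in cv2.findContours(m,0,2)[0]:
        if cv2.contourArea(k)<4000: continue
        (u,v),s,a=cv2.minAreaRect(k)
        bx=cv2.boxPoints(((u,v),s,a))
        print(n,'ctr',round(b[1]-v/1000,4),round(b[3]-u/1000,4),'size',np.round(s),[(round(b[1]-q[1]/1000,3),round(b[3]-q[0]/1000,3)) for q in bx])
E
```

```text
[[0.587, 0.031, 0.005], [0.641, -0.22, 0.005], [0.461, -0.001, 0.005], [0.462, 0.222, 0.005], [0.651, 0.216, 0.005]]
scene ctr 0.4632 0.2216 size [135.  91.] [(np.float32(0.523), np.float32(0.277)), (np.float32(0.537), np.float32(0.187)), (np.float32(0.403), np.float32(0.166)), (np.float32(0.389), np.float32(0.256))]
scene ctr 0.6457 -0.2124 size [136.  94.] [(np.float32(0.708), np.float32(-0.158)), (np.float32(0.718), np.float32(-0.251)), (np.float32(0.584), np.float32(-0.267)), (np.float32(0.573), np.float32(-0.174))]
scene ctr 0.6445 0.0278 size [135. 107.] [(np.float32(0.704), np.float32(0.09)), (np.float32(0.719), np.float32(-0.016)), (np.float32(0.585), np.float32(-0.035)), (np.float32(0.57), np.float32(0.071))]
scene ctr 0.6529 0.2156 size [135.  91.] [(np.float32(0.711), np.float32(0.273)), (np.float32(0.728), np.float32(0.183)), (np.float32(0.595), np.float32(0.158)), (np.float32(0.578), np.float32(0.248))]
side ctr 0.172 -0.247 size [142. 704.] [(np.float32(0.243), np.float32(0.105)), (np.float32(0.243), np.float32(-0.599)), (np.float32(0.101), np.float32(-0.599)), (np.float32(0.101), np.float32(0.105))]
side ctr 0.2345 0.286 size [228. 267.] [(np.float32(0.101), np.float32(0.4)), (np.float32(0.368), np.float32(0.4)), (np.float32(0.368), np.float32(0.172)), (np.float32(0.101), np.float32(0.172))]
```

View pics/rect_scene.png

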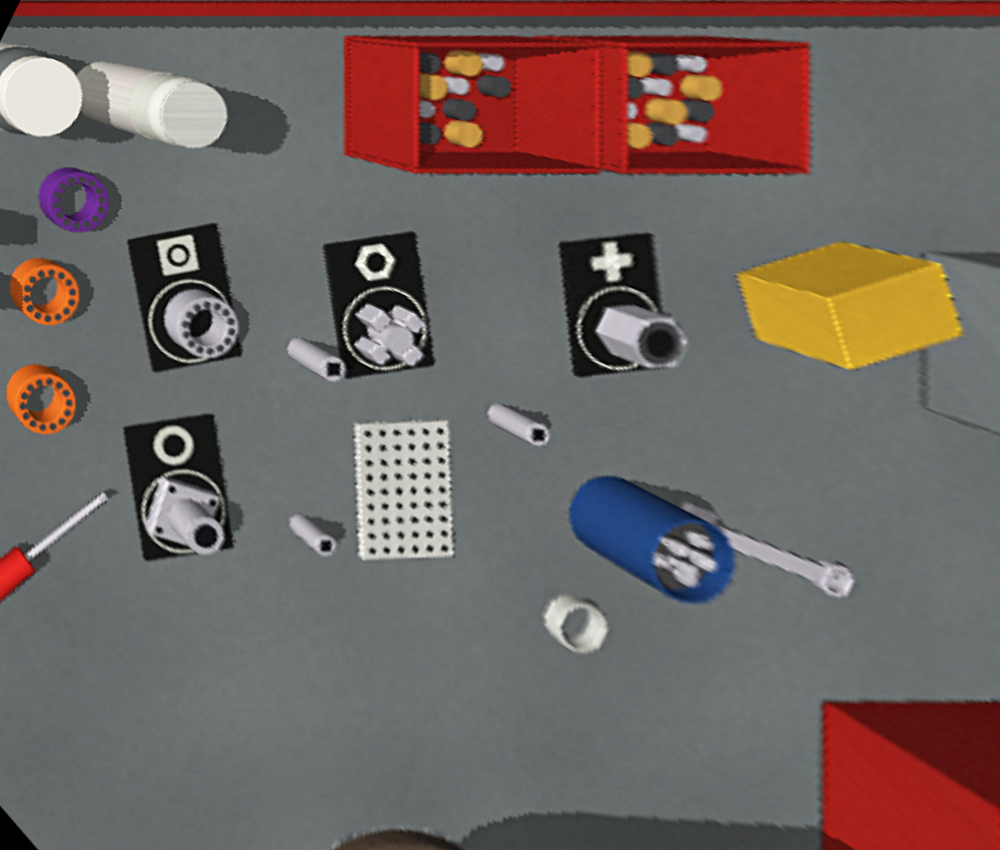

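The map shows each mat's layout, with its picture on the far (+x) side. Three sockets stand between the columns and the tin is at about (0.435, -0.21). I'll hover centrally and measure everything from the wrist.

```bash
python3 -c "
from h import *
print(delta(.55,0,.27,180))"
```

```text
(array([-529.9,  527.6,  -43.5]), np.float64(15.5))
```

Call:
{"op": "apply_moves", "data": {"deltas": [{"fingers": 87, "delta_pos": [-530, 528, -44], "angular": [0, 0, 15.5]}, {"fingers": 87, "delta_pos": [-530, 528, -44], "angular": [0, 0, 15.5]}, {"fingers": 87, "delta_pos": [-530, 528, -44], "angular": [0, 0, 15.5]}, {"fingers": 87, "delta_pos": [-530, 528, -44], "angular": [0, 0, 15.5]}, {"fingers": 87, "delta_pos": [-530, 528, -44], "angular": [0, 0, 15.5]}, {"fingers": 87, "delta_pos": [-530, 528, -44], "angular": [0, 0, 15.5]}, {"fingers": 87, "delta_pos": [-530, 528, -44], "angular": [0, 0, 15.5]}, {"fingers": 87, "delta_pos": [-530, 528, -44], "angular": [0, 0, 15.5]}, {"fingers": 87, "delta_pos": [-530, 528, -44], "angular": [0, 0, 15.5]}, {"fingers": 87, "delta_pos": [-530, 528, -44], "angular": [0, 0, 15.5]}]}}

```text
clock: 1.15
tool_pos: [0.4274, -0.2146, 0.2562]
orientation: [180.0, 0.0, -180.0]
force: [0.9, -0.7, -0.1]
opening: 0.0869
gripper_force: 0.0
```

```bash
python3 -c "
from h import *
print(delta(.55,0,.27,180))"
```

```text
(array([-122.7,  214.6,  -13.7]), np.float64(0.0))
```

Call:
{"op": "apply_moves", "data": {"deltas": [{"fingers": 87, "delta_pos": [-123, 215, -14], "angular": [0, 0, 0]}, {"fingers": 87, "delta_pos": [-123, 215, -14], "angular": [0, 0, 0]}, {"fingers": 87, "delta_pos": [-123, 215, -14], "angular": [0, 0, 0]}, {"fingers": 87, "delta_pos": [-123, 215, -14], "angular": [0, 0, 0]}, {"fingers": 87, "delta_pos": [-123, 215, -14], "angular": [0, 0, 0]}, {"fingers": 87, "delta_pos": [-123, 215, -14], "angular": [0, 0, 0]}, {"fingers": 87, "delta_pos": [-123, 215, -14], "angular": [0, 0, 0]}]}}

```text
clock: 1.85
tool_pos: [0.5499, -0.0004, 0.2692]
orientation: [-180.0, -0.1, -179.9]
force: [-0.0, 0.1, -0.3]
opening: 0.0871
gripper_force: 0.0
```

```bash
cat > look.py <<'E'
import sys
from h import *
o=ctrl.get_obs();img=ctrl.snapshot('wrist')[:,:,::-1].copy();c=cam('wrist',o)
name=sys.argv[1];z=float(sys.argv[2])
cv2.imwrite(f'pics/{name}_raw.png',img)
np.save(f'pics/{name}.npy',np.r_[o['tool_pos'],o['orientation']])
b=(.33,.78,-.31,.31)
R=rect(c,img,z,*b);cv2.imwrite(f'pics/{name}.png',R)
print(o['tool_pos'],o['orientation'])
m=(R.max(2)<45).astype(np.uint8)
m=cv2.morphologyEx(m,cv2.MORPH_CLOSE,cv2.getStructuringElement(2,(5,5)))
for k in cv2.findContours(m,0,2)[0]:
    if cv2.contourArea(k)<4000: continue
    (u,v),s,a=cv2.minAreaRect(k)
    bx=cv2.boxPoints(((u,v),s,a));L=np.linalg.norm(np.roll(bx,-1,0)-bx,axis=1);i=L.argmax()
    d=(bx[(i+1)%4]-bx[i])/L[i];d=d if d[1]<0 else -d
    ctr=np.array([b[1]-v/1000,b[3]-u/1000]);ax=np.array([-d[1],-d[0]])
    print('mat circle',(ctr-.0225*ax).round(4),'ax',ax.round(3),'size',np.round(s))
E
python3 look.py w1 .005
```

```text
[ 5.49930330e-01 -4.20321458e-04  2.69197034e-01] [-1.79982129e+02 -7.78217070e-02 -1.79867468e+02]
mat circle [ 0.7058 -0.262 ] ax [0.998 0.062] size [100.  97.]
mat circle [0.7055 0.263 ] ax [1. 0.] size [104.  94.]
```

View pics/w1.png

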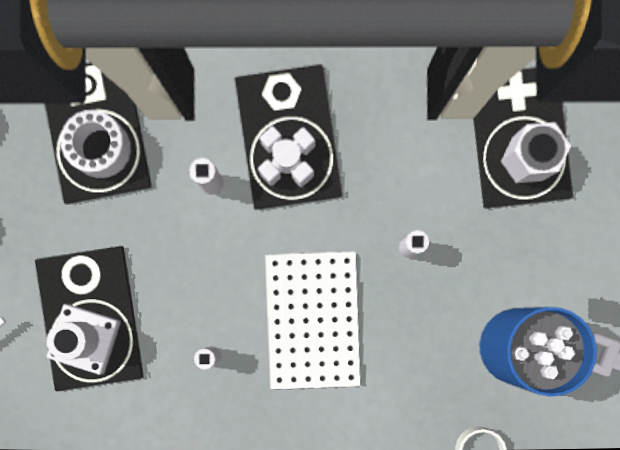

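The wrist top view is clear: the circles are at px (98,150), (291,157), (525,157) and (92,340). Next I'll rectify each part at its own top height to get its centre and yaw.

```bash
cat > crops.py <<'E'
from h import *
img=cv2.imread('pics/w1_raw.png');p=np.load('pics/w1.npy');c=cam('wrist',dict(tool_pos=p[:3],orientation=p[3:]))
T={}
for n,(x,y) in dict(flange_pad=(.630,.212),nut_pad=(.623,.019),cross_pad=(.623,-.215),bearing_pad=(.44,.218)).items():
    R=rect(c,img,.005,x-.06,x+.06,y-.06,y+.06,.0005)
    v,u=np.nonzero(R.min(2)>120);P=np.c_[x+.06-v*.0005,y+.06-u*.0005]
    q=np.array([x,y])
    for t in (.004,.003,.002,.002):
        r=np.linalg.norm(P-q,axis=1);s=P[abs(r-.039)<t]
        A=np.c_[2*s,np.ones(len(s))];sol=np.linalg.lstsq(A,(s**2).sum(1),rcond=None)[0];q=sol[:2]
    print(n,q.round(4),'r',np.sqrt(sol[2]+q@q).round(4),len(s))
tiles=[]
for n,z,(x,y) in (('nut',.033,(.625,-.22)),('bearing',.025,(.63,.21)),('cross',.023,(.622,.02)),('flange',.041,(.44,.22))):
    R=rect(c,img,z,x-.05,x+.05,y-.05,y+.05,.00025)
    for i in range(0,400,40): R[i,::4]=(0,0,255);R[::4,i]=(0,0,255)
    R[200]=(0,255,0);R[:,200]=(0,255,0)
    cv2.putText(R,n,(5,390),0,.7,(0,255,255),2);tiles.append(cv2.resize(R,(400,300)) if 0 else R)
M=np.vstack([np.hstack(tiles[:2]),np.hstack(tiles[2:])])
cv2.imwrite('pics/crops.png',cv2.resize(M,(600,600),interpolation=cv2.INTER_AREA))
E
python3 crops.py
```

```text
flange_pad [0.6289 0.2117] r 0.0394 3011
nut_pad [0.622  0.0186] r 0.0396 2806
cross_pad [ 0.6225 -0.2139] r 0.0396 2548
bearing_pad [0.4393 0.2182] r 0.0394 2916Traceback (most recent call last):
  File "crops.py", line 18, in <module>
    M=np.vstack([np.hstack(tiles[:2]),np.hstack(tiles[2:])])
                                      ~~~~~~~~~^^^^^^^^^^^
    return _nx.concatenate(arrs, 1, dtype=dtype, casting=casting)
           ~~~~~~~~~~~~~~~^^^^^^^^^^^^^^^^^^^^^^^^^^^^^^^^^^^^^^^
ValueError: all the input array dimensions except for the concatenation axis must match exactly, but along dimension 0, the array at index 0 has size 401 and the array at index 1 has size 400
```

```bash
sed -i 's/,.00025)$/,.00025)[:400,:400].copy()/' crops.py; python3 crops.py >/dev/null
```

```text
(no output)
```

View pics/crops.png

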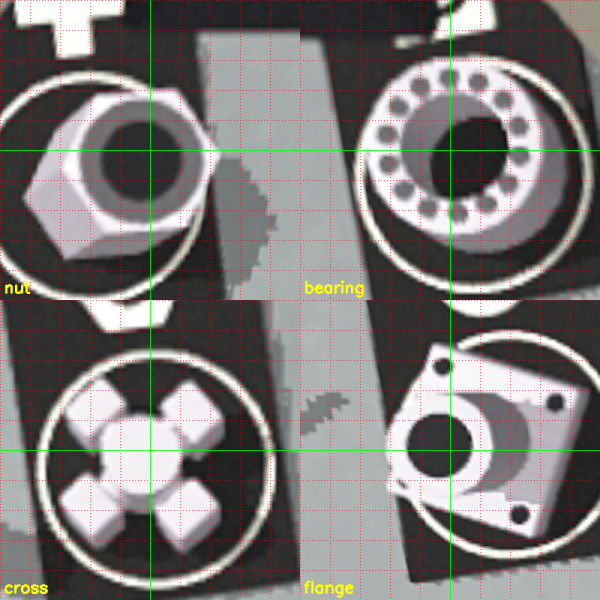

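Reading the crops at 3 px/mm:

| Part | Centre px | World position | Yaw |
|---|---|---|---|
| Nut | (142,157) | (0.623, -0.217) | flats face ±x |
| Bearing | (455,147) | (0.631, 0.208) | any |
| Cross | (142,456) | (0.620, 0.023) | arms at ~42° |
| Flange boss | (440,446) | (0.441, 0.223) | any |

I'll move the cross to the spare plate first.

Call:
{"op": "apply_moves", "data": {"deltas": [{"fingers": 87, "delta_pos": [-70, 23, 200], "angular": [0, 0, -42]}, {"fingers": 87, "delta_pos": [-70, 23, 200], "angular": [0, 0, -42]}, {"fingers": 87, "delta_pos": [-70, 23, 200], "angular": [0, 0, -42]}, {"fingers": 87, "delta_pos": [-70, 23, 200], "angular": [0, 0, -42]}, {"fingers": 87, "delta_pos": [-70, 23, 200], "angular": [0, 0, -42]}, {"fingers": 87, "delta_pos": [-70, 23, 200], "angular": [0, 0, -42]}, {"fingers": 87, "delta_pos": [-70, 23, 235], "angular": [0, 0, -42]}, {"fingers": 87, "delta_pos": [-70, 23, 260], "angular": [0, 0, -42]}, {"fingers": 87, "delta_pos": [-70, 23, 260], "angular": [0, 0, -42]}, {"fingers": 87, "delta_pos": [-70, 23, 260], "angular": [0, 0, -42]}]}}

```text
clock: 2.9
tool_pos: [0.6204, 0.0209, 0.0117]
orientation: [-179.9, 0.1, -138.1]
force: [1.1, 0.5, 0.1]
opening: 0.087
gripper_force: 0.0
```

Call:
{"op": "apply_moves", "data": {"deltas": [{"fingers": 40, "delta_pos": [0, 0, 0], "angular": [0, 0, 0]}, {"fingers": 40, "delta_pos": [0, 0, 0], "angular": [0, 0, 0]}, {"fingers": 40, "delta_pos": [0, 0, 0], "angular": [0, 0, 0]}, {"fingers": 40, "delta_pos": [0, 0, 0], "angular": [0, 0, 0]}, {"fingers": 40, "delta_pos": [0, 0, 0], "angular": [0, 0, 0]}, {"fingers": 40, "delta_pos": [0, 0, 0], "angular": [0, 0, 0]}]}}

```text
clock: 3.5
tool_pos: [0.6201, 0.0217, 0.0106]
orientation: [-180.0, 0.0, -138.0]
force: [-1.6, 1.4, 6.2]
opening: 0.0599
gripper_force: 30.0
```

```bash
cat > d.py <<'E'
import sys
from h import *
o=ctrl.get_obs();print(o['tool_pos'].round(4),o['orientation'].round(1),o['opening'].round(4),o['gripper_force'])
a=list(map(float,sys.argv[1:]))
for i in range(0,len(a),4): print(delta(*a[i:i+4]))
E
python3 d.py .46 -.002 .12 180 .46 -.002 .008 180
```

```text
Traceback (most recent call last):
  File "d.py", line 3, in <module>
    o=ctrl.get_obs();print(o['tool_pos'].round(4),o['orientation'].round(1),o['opening'].round(4),o['gripper_force'])
                                                                            ^^^^^^^^^^^^^^^^^^
AttributeError: 'float' object has no attribute 'round'
```

```bash
sed -i "s/o\['opening'\].round(4)/o['opening']/" d.py; python3 d.py .46 -.003 .11 -138
```

```text
[0.6201 0.0217 0.0106] [-180.    0. -138.] 0.05991990172179497 29.998265504837036
(array([135.4,  88.9, -99.5]), np.float64(0.0))
```

Call:
{"op": "apply_moves", "data": {"deltas": [{"fingers": 40, "delta_pos": [0, 0, -45], "angular": [0, 0, 0]}, {"fingers": 40, "delta_pos": [0, 0, -80], "angular": [0, 0, 0]}, {"fingers": 40, "delta_pos": [35, 22, -80], "angular": [0, 0, 0]}, {"fingers": 40, "delta_pos": [75, 49, -80], "angular": [0, 0, 0]}, {"fingers": 40, "delta_pos": [115, 75, -80], "angular": [0, 0, 0]}, {"fingers": 40, "delta_pos": [135, 89, -60], "angular": [0, 0, 0]}, {"fingers": 40, "delta_pos": [135, 89, -30], "angular": [0, 0, 0]}, {"fingers": 40, "delta_pos": [135, 89, -10], "angular": [0, 0, 0]}, {"fingers": 40, "delta_pos": [135, 89, -0.5], "angular": [0, 0, 0]}, {"fingers": 40, "delta_pos": [135, 89, -0.5], "angular": [0, 0, 0]}]}}

```text
clock: 4.5
tool_pos: [0.4593, -0.0029, 0.0097]
orientation: [180.0, -0.1, -138.0]
force: [-0.3, 0.1, -1.8]
opening: 0.0598
gripper_force: 30.0
```

Call:
{"op": "apply_moves", "data": {"deltas": [{"fingers": 40, "delta_pos": [0, 0, 0], "angular": [0, 0, 0]}, {"fingers": 87, "delta_pos": [0, 0, 0], "angular": [0, 0, 0]}, {"fingers": 87, "delta_pos": [0, 0, 0], "angular": [0, 0, 0]}, {"fingers": 87, "delta_pos": [0, 0, 0], "angular": [0, 0, 0]}, {"fingers": 87, "delta_pos": [0, 0, 0], "angular": [0, 0, 0]}, {"fingers": 87, "delta_pos": [0, 0, -40], "angular": [0, 0, 0]}, {"fingers": 87, "delta_pos": [0, 0, -85], "angular": [0, 0, 0]}, {"fingers": 87, "delta_pos": [0, 0, -85], "angular": [0, 0, 0]}]}}

```text
clock: 5.3
tool_pos: [0.4636, -0.0017, 0.1008]
orientation: [-179.8, 0.5, -137.9]
force: [0.3, -0.2, -0.3]
opening: 0.0872
gripper_force: 0.0
```

```bash
python3 d.py .6227 -.2173 .09 -150 .6227 -.2173 .01 -150
```

```text
[ 0.4636 -0.0017  0.1008] [-179.8    0.5 -137.9] 0.08721534830863845 0.0
(array([  26.5, -266.6,   11.6]), np.float64(12.1))
(array([  27.2, -266.3,   91.6]), np.float64(12.1))
```

Call:
{"op": "apply_moves", "data": {"deltas": [{"fingers": 87, "delta_pos": [22, -268, 0], "angular": [0, 0, 12]}, {"fingers": 87, "delta_pos": [22, -268, 0], "angular": [0, 0, 12]}, {"fingers": 87, "delta_pos": [22, -268, 0], "angular": [0, 0, 12]}, {"fingers": 87, "delta_pos": [22, -268, 0], "angular": [0, 0, 12]}, {"fingers": 87, "delta_pos": [22, -268, 0], "angular": [0, 0, 12]}, {"fingers": 87, "delta_pos": [22, -268, 0], "angular": [0, 0, 12]}, {"fingers": 87, "delta_pos": [22, -268, 0], "angular": [0, 0, 12]}, {"fingers": 87, "delta_pos": [22, -268, 0], "angular": [0, 0, 12]}]}}

```text
clock: 6.1
tool_pos: [0.6224, -0.2169, 0.0947]
orientation: [180.0, -0.0, -150.1]
force: [-0.7, 0.1, -0.3]
opening: 0.0872
gripper_force: 0.0
```

```bash
python3 d.py .6227 -.2173 .0095 -150;python3 look.py w2 .033
```

```text
[ 0.6224 -0.2169  0.0947] [ 180.    -0.  -150.1] 0.08715329584358134 0.0
(array([-0.1, -0.5, 85.2]), np.float64(-0.1))
[ 0.62244682 -0.21690533  0.09468886] [ 1.79952700e+02 -4.97043673e-02 -1.50054182e+02]
mat circle [ 0.5555 -0.022 ] ax [0. 1.] size [449. 619.]
```

View pics/w2_raw.png

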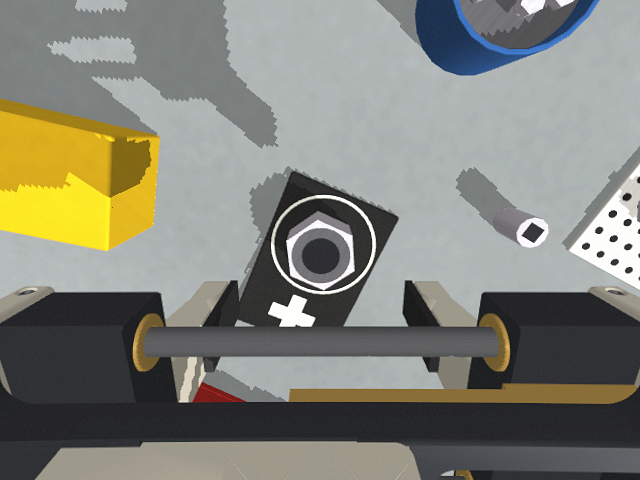

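The nut is at px (320,255), midway between the jaws with its flats facing them. I'll descend and grip.

Call:
{"op": "apply_moves", "data": {"deltas": [{"fingers": 87, "delta_pos": [0, 0, 45], "angular": [0, 0, 0]}, {"fingers": 87, "delta_pos": [0, 0, 75], "angular": [0, 0, 0]}, {"fingers": 87, "delta_pos": [0, 0, 85], "angular": [0, 0, 0]}, {"fingers": 87, "delta_pos": [0, 0, 85], "angular": [0, 0, 0]}, {"fingers": 30, "delta_pos": [0, 0, 85], "angular": [0, 0, 0]}, {"fingers": 30, "delta_pos": [0, 0, 85], "angular": [0, 0, 0]}, {"fingers": 30, "delta_pos": [0, 0, 85], "angular": [0, 0, 0]}, {"fingers": 30, "delta_pos": [0, 0, 85], "angular": [0, 0, 0]}, {"fingers": 30, "delta_pos": [0, 0, 85], "angular": [0, 0, 0]}, {"fingers": 30, "delta_pos": [0, 0, 85], "angular": [0, 0, 0]}]}}

```text
clock: 7.15
tool_pos: [0.6232, -0.2167, 0.0108]
orientation: [-180.0, 0.0, -150.0]
force: [-0.6, 0.9, 2.7]
opening: 0.0464
gripper_force: 29.2
```

```bash
python3 d.py .622 .0186 .09 -150
```

```text
[ 0.6232 -0.2167  0.0108] [-180.    0. -150.] 0.04643236968258248 29.1579566616565
(array([-116.7,  204.3,  -79.3]), np.float64(0.0))
```

Call:
{"op": "apply_moves", "data": {"deltas": [{"fingers": 30, "delta_pos": [0, 0, -40], "angular": [0, 0, 0]}, {"fingers": 30, "delta_pos": [0, 0, -80], "angular": [0, 0, 0]}, {"fingers": 30, "delta_pos": [-20, 35, -80], "angular": [0, 0, 0]}, {"fingers": 30, "delta_pos": [-43, 76, -80], "angular": [0, 0, 0]}, {"fingers": 30, "delta_pos": [-66, 117, -80], "angular": [0, 0, 0]}, {"fingers": 30, "delta_pos": [-89, 158, -80], "angular": [0, 0, 0]}, {"fingers": 30, "delta_pos": [-108, 190, -80], "angular": [0, 0, 0]}, {"fingers": 30, "delta_pos": [-117, 204, -70], "angular": [0, 0, 0]}, {"fingers": 30, "delta_pos": [-117, 204, -50], "angular": [0, 0, 0]}, {"fingers": 30, "delta_pos": [-117, 204, -50], "angular": [0, 0, 0]}]}}

```text
clock: 8.15
tool_pos: [0.6198, 0.0185, 0.0573]
orientation: [179.9, -0.3, -150.0]
force: [-0.2, -1.1, -2.0]
opening: 0.0467
gripper_force: 29.2
```

```bash
python3 d.py .622 .0186 .0103 -150
```

```text
[0.6198 0.0185 0.0573] [ 179.9   -0.3 -150. ] 0.04666356521308321 29.171165220905095
(array([-2.2, -1.1, 46.9]), np.float64(0.0))
```

Call:
{"op": "apply_moves", "data": {"deltas": [{"fingers": 30, "delta_pos": [0, 0, 30], "angular": [0, 0, 0]}, {"fingers": 30, "delta_pos": [0, 0, 45], "angular": [0, 0, 0]}, {"fingers": 30, "delta_pos": [0, 0, 49.5], "angular": [0, 0, 0]}, {"fingers": 30, "delta_pos": [0, 0, 49.5], "angular": [0, 0, 0]}, {"fingers": 30, "delta_pos": [0, 0, 49.5], "angular": [0, 0, 0]}, {"fingers": 62, "delta_pos": [0, 0, 49.5], "angular": [0, 0, 0]}, {"fingers": 62, "delta_pos": [0, 0, 49.5], "angular": [0, 0, 0]}, {"fingers": 62, "delta_pos": [0, 0, 49.5], "angular": [0, 0, 0]}, {"fingers": 62, "delta_pos": [0, 0, 10], "angular": [0, 0, 0]}, {"fingers": 62, "delta_pos": [0, 0, -35], "angular": [0, 0, 0]}]}}

```text
clock: 9.15
tool_pos: [0.6209, 0.0181, 0.0947]
orientation: [179.9, -0.2, -150.0]
force: [1.8, 0.2, -0.1]
opening: 0.0615
gripper_force: 0.0
```

```bash
python3 d.py .46 -.003 .09 -138 .46 -.003 .01 -138
```

```text
[0.6209 0.0181 0.0947] [ 179.9   -0.2 -150. ] 0.06147889340280751 0.0
(array([149.9,  62.2,   5.4]), np.float64(-12.0))
(array([149.6,  62.1,  85.4]), np.float64(-12.0))
```

Call:
{"op": "apply_moves", "data": {"deltas": [{"fingers": 87, "delta_pos": [151, 62, 0], "angular": [0, 0, -12]}, {"fingers": 87, "delta_pos": [151, 62, 0], "angular": [0, 0, -12]}, {"fingers": 87, "delta_pos": [151, 62, 0], "angular": [0, 0, -12]}, {"fingers": 87, "delta_pos": [151, 62, 0], "angular": [0, 0, -12]}, {"fingers": 87, "delta_pos": [151, 62, 0], "angular": [0, 0, -12]}, {"fingers": 87, "delta_pos": [151, 62, 0], "angular": [0, 0, -12]}, {"fingers": 87, "delta_pos": [151, 62, 0], "angular": [0, 0, -12]}]}}

```text
clock: 9.85
tool_pos: [0.4619, -0.0029, 0.0957]
orientation: [-180.0, 0.1, -138.0]
force: [0.4, -0.8, -0.4]
opening: 0.0871
gripper_force: 0.0
```

```bash
python3 look.py w3 .005; python3 d.py .46 -.003 .0095 -138
```

```text
[ 0.46189394 -0.00287497  0.09567367] [-1.79969984e+02  5.14528318e-02 -1.37975943e+02]
mat circle [ 0.5555 -0.022 ] ax [0. 1.] size [619. 449.]
mat circle [0.641  0.1415] ax [0. 1.] size [278. 292.]
[ 0.4617 -0.003   0.0954] [-180.    0. -138.] 0.08676715847811196 0.0
(array([ 1.3,  1.1, 85.9]), np.float64(0.0))
```

View pics/w3_raw.png

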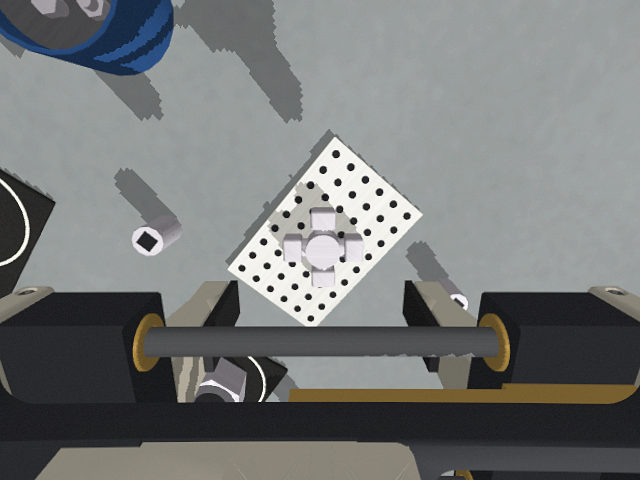

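The cross is at px (323,250), aligned with the jaws, and the nut stands on its own mat at px (220,385). I'll grip the cross.

Call:
{"op": "apply_moves", "data": {"deltas": [{"fingers": 87, "delta_pos": [0, 1, 45], "angular": [0, 0, 0]}, {"fingers": 87, "delta_pos": [0, 1, 75], "angular": [0, 0, 0]}, {"fingers": 87, "delta_pos": [0, 1, 85], "angular": [0, 0, 0]}, {"fingers": 87, "delta_pos": [0, 1, 85], "angular": [0, 0, 0]}, {"fingers": 40, "delta_pos": [0, 1, 85], "angular": [0, 0, 0]}, {"fingers": 40, "delta_pos": [0, 1, 85], "angular": [0, 0, 0]}, {"fingers": 40, "delta_pos": [0, 1, 85], "angular": [0, 0, 0]}, {"fingers": 40, "delta_pos": [0, 1, 85], "angular": [0, 0, 0]}, {"fingers": 40, "delta_pos": [0, 1, 85], "angular": [0, 0, 0]}]}}

```text
clock: 10.8
tool_pos: [0.4604, -0.0023, 0.0112]
orientation: [-180.0, 0.1, -138.0]
force: [-1.1, 1.0, 7.7]
opening: 0.0598
gripper_force: 30.0
```

```bash
python3 d.py .6225 -.2139 .09 -138
```

```text
[ 0.4604 -0.0023  0.0112] [-1.80e+02  1.00e-01 -1.38e+02] 0.05984280930103177 30.000716149806976
(array([  21.1, -265.8,  -78.6]), np.float64(0.0))
```

Call:
{"op": "apply_moves", "data": {"deltas": [{"fingers": 40, "delta_pos": [0, 0, -40], "angular": [0, 0, 0]}, {"fingers": 40, "delta_pos": [0, 0, -80], "angular": [0, 0, 0]}, {"fingers": 40, "delta_pos": [3, -40, -80], "angular": [0, 0, 0]}, {"fingers": 40, "delta_pos": [7, -88, -80], "angular": [0, 0, 0]}, {"fingers": 40, "delta_pos": [10, -136, -80], "angular": [0, 0, 0]}, {"fingers": 40, "delta_pos": [14, -184, -80], "angular": [0, 0, 0]}, {"fingers": 40, "delta_pos": [18, -230, -80], "angular": [0, 0, 0]}, {"fingers": 40, "delta_pos": [21, -266, -70], "angular": [0, 0, 0]}, {"fingers": 40, "delta_pos": [21, -266, -50], "angular": [0, 0, 0]}, {"fingers": 40, "delta_pos": [21, -266, -50], "angular": [0, 0, 0]}]}}

```text
clock: 11.8
tool_pos: [0.6196, -0.2148, 0.0566]
orientation: [179.7, -0.2, -138.1]
force: [-1.8, 0.4, -2.2]
opening: 0.0595
gripper_force: 30.0
```

Call:
{"op": "apply_moves", "data": {"deltas": [{"fingers": 40, "delta_pos": [0, 0, 30], "angular": [0, 0, 0]}, {"fingers": 40, "delta_pos": [0, 0, 45], "angular": [0, 0, 0]}, {"fingers": 40, "delta_pos": [0, 0, 49.5], "angular": [0, 0, 0]}, {"fingers": 40, "delta_pos": [0, 0, 49.5], "angular": [0, 0, 0]}, {"fingers": 40, "delta_pos": [0, 0, 49.5], "angular": [0, 0, 0]}, {"fingers": 76, "delta_pos": [0, 0, 49.5], "angular": [0, 0, 0]}, {"fingers": 76, "delta_pos": [0, 0, 49.5], "angular": [0, 0, 0]}, {"fingers": 76, "delta_pos": [0, 0, 49.5], "angular": [0, 0, 0]}, {"fingers": 76, "delta_pos": [0, 0, 10], "angular": [0, 0, 0]}, {"fingers": 76, "delta_pos": [0, 0, -35], "angular": [0, 0, 0]}]}}

```text
clock: 12.8
tool_pos: [0.6208, -0.2141, 0.0945]
orientation: [179.8, -0.2, -138.0]
force: [1.4, -0.5, 0.6]
opening: 0.0759
gripper_force: 0.0
```

```bash
python3 d.py .4413 .2233 .11 -138; python3 d.py .4413 .2233 .11 180
```

```text
[ 0.6208 -0.2141  0.0945] [ 179.8   -0.2 -138. ] 0.07592821991621028 0.0
(array([-159.3,  445.2,  -14.6]), np.float64(0.0))
[ 0.6208 -0.2141  0.0945] [ 179.8   -0.2 -138. ] 0.07592821991621028 0.0
(array([-159.3,  445.2,  -14.6]), np.float64(42.0))
```

Call:
{"op": "apply_moves", "data": {"deltas": [{"fingers": 76, "delta_pos": [-159, 445, -15], "angular": [0, 0, 42]}, {"fingers": 76, "delta_pos": [-159, 445, -15], "angular": [0, 0, 42]}, {"fingers": 76, "delta_pos": [-159, 445, -15], "angular": [0, 0, 42]}, {"fingers": 76, "delta_pos": [-159, 445, -15], "angular": [0, 0, 42]}, {"fingers": 76, "delta_pos": [-159, 445, -15], "angular": [0, 0, 42]}, {"fingers": 76, "delta_pos": [-159, 445, -15], "angular": [0, 0, 42]}, {"fingers": 76, "delta_pos": [-159, 445, -15], "angular": [0, 0, 42]}, {"fingers": 76, "delta_pos": [-159, 445, -15], "angular": [0, 0, 42]}, {"fingers": 76, "delta_pos": [-159, 445, -15], "angular": [0, 0, 42]}, {"fingers": 76, "delta_pos": [-159, 445, -15], "angular": [0, 0, 42]}]}}

```text
clock: 13.8
tool_pos: [0.4416, 0.2251, 0.1111]
orientation: [179.9, 0.1, -179.9]
force: [1.6, -0.2, 0.3]
opening: 0.0764
gripper_force: 0.0
```

Call:
{"op": "apply_moves", "data": {"deltas": [{"fingers": 76, "delta_pos": [0, 0, 0], "angular": [0, 0, 0]}]}}

```text
clock: 13.9
tool_pos: [0.4418, 0.227, 0.1113]
orientation: [179.9, 0.1, -179.7]
force: [-0.1, -0.5, 0.5]
opening: 0.0761
gripper_force: 0.0
```

```bash
python3 d.py .4413 .2233 .11 180
```

```text
[0.4418 0.227  0.1113] [ 1.799e+02  1.000e-01 -1.797e+02] 0.07607095232378652 0.0
(array([ 0.5, -3.7,  1.3]), np.float64(0.3))
```

Arrived. One close look before gripping the boss.

Call:
{"op": "apply_moves", "data": {"deltas": [{"fingers": 76, "delta_pos": [0, 0, 0], "angular": [0, 0, 0]}, {"fingers": 76, "delta_pos": [0, 0, 0], "angular": [0, 0, 0]}]}}

```text
clock: 14.1
tool_pos: [0.4426, 0.2222, 0.1104]
orientation: [-180.0, -0.0, 180.0]
force: [0.2, -0.6, -0.2]
opening: 0.0761
gripper_force: 0.0
```

```bash
python3 look.py w4 .041; python3 d.py .4413 .2233 .022 180
python3 - <<'E'
from h import *
p=np.load('pics/w4.npy');c=cam('wrist',dict(tool_pos=p[:3],orientation=p[3:]))
print(proj(c,[[p[0],p[1],.041],[.4413,.2233,.041]]))
E
```

```text
[0.44260141 0.22223645 0.11040746] [-1.79993029e+02 -8.27370595e-03  1.79998790e+02]
mat circle [ 0.5555 -0.022 ] ax [0. 1.] size [449. 619.]
[0.4427 0.2219 0.1104] [-180.   -0.  180.] 0.07589065188613364 0.0
(array([ 1.4,  1.4, 88.4]), np.float64(-0.0))
[[320.97804399 253.65579627]
 [322.43890735 251.97714996]]
```

View pics/w4_raw.png

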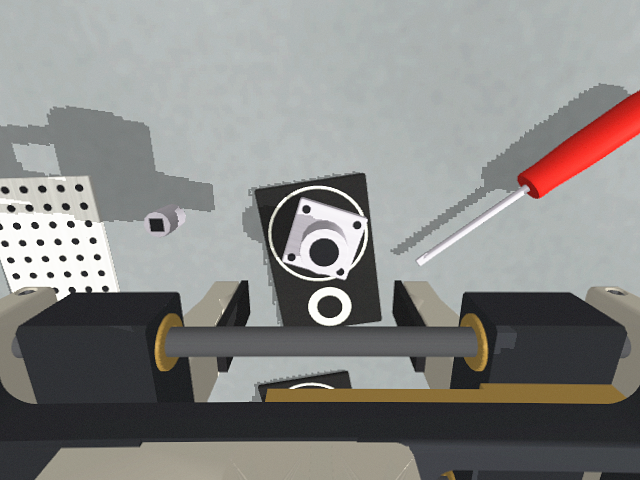

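The boss is at px (325,251), matching the estimate. I'll grip it.

Call:
{"op": "apply_moves", "data": {"deltas": [{"fingers": 76, "delta_pos": [1.5, 2, 45], "angular": [0, 0, 0]}, {"fingers": 76, "delta_pos": [1.5, 2, 80], "angular": [0, 0, 0]}, {"fingers": 76, "delta_pos": [1.5, 2, 89], "angular": [0, 0, 0]}, {"fingers": 76, "delta_pos": [1.5, 2, 89], "angular": [0, 0, 0]}, {"fingers": 20, "delta_pos": [1.5, 2, 89], "angular": [0, 0, 0]}, {"fingers": 20, "delta_pos": [1.5, 2, 89], "angular": [0, 0, 0]}, {"fingers": 20, "delta_pos": [1.5, 2, 89], "angular": [0, 0, 0]}, {"fingers": 20, "delta_pos": [1.5, 2, 89], "angular": [0, 0, 0]}, {"fingers": 20, "delta_pos": [1.5, 2, 89], "angular": [0, 0, 0]}, {"fingers": 20, "delta_pos": [1.5, 2, 89], "angular": [0, 0, 0]}]}}

```text
clock: 15.15
tool_pos: [0.4411, 0.2249, 0.0217]
orientation: [180.0, 0.0, -180.0]
force: [-0.9, 1.2, 4.7]
opening: 0.0354
gripper_force: 30.0
```

```bash
python3 d.py .46 -.003 .1 180
```

```text
[0.4411 0.2249 0.0217] [ 180.    0. -180.] 0.03544537932542658 30.004229843616486
(array([ -18.8, -227.8,  -78.3]), np.float64(0.0))
```

Call:
{"op": "apply_moves", "data": {"deltas": [{"fingers": 20, "delta_pos": [0, 0, -40], "angular": [0, 0, 0]}, {"fingers": 20, "delta_pos": [0, 0, -70], "angular": [0, 0, 0]}, {"fingers": 20, "delta_pos": [-4, -40, -70], "angular": [0, 0, 0]}, {"fingers": 20, "delta_pos": [-8, -88, -70], "angular": [0, 0, 0]}, {"fingers": 20, "delta_pos": [-12, -136, -70], "angular": [0, 0, 0]}, {"fingers": 20, "delta_pos": [-16, -184, -70], "angular": [0, 0, 0]}, {"fingers": 20, "delta_pos": [-19, -215, -70], "angular": [0, 0, 0]}, {"fingers": 20, "delta_pos": [-19, -228, -60], "angular": [0, 0, 0]}, {"fingers": 20, "delta_pos": [-19, -228, -45], "angular": [0, 0, 0]}, {"fingers": 20, "delta_pos": [-19, -228, -45], "angular": [0, 0, 0]}]}}

```text
clock: 16.15
tool_pos: [0.4584, -0.004, 0.0645]
orientation: [-179.9, -0.2, 179.9]
force: [0.2, -0.4, -1.8]
opening: 0.0354
gripper_force: 30.0
```

Call:
{"op": "apply_moves", "data": {"deltas": [{"fingers": 20, "delta_pos": [0, 0, 25], "angular": [0, 0, 0]}, {"fingers": 20, "delta_pos": [0, 0, 40], "angular": [0, 0, 0]}, {"fingers": 20, "delta_pos": [0, 0, 44.5], "angular": [0, 0, 0]}, {"fingers": 20, "delta_pos": [0, 0, 44.5], "angular": [0, 0, 0]}, {"fingers": 20, "delta_pos": [0, 0, 44.5], "angular": [0, 0, 0]}, {"fingers": 60, "delta_pos": [0, 0, 44.5], "angular": [0, 0, 0]}, {"fingers": 60, "delta_pos": [0, 0, 44.5], "angular": [0, 0, 0]}, {"fingers": 60, "delta_pos": [0, 0, 44.5], "angular": [0, 0, 0]}, {"fingers": 60, "delta_pos": [0, 0, 5], "angular": [0, 0, 0]}, {"fingers": 60, "delta_pos": [0, 0, -35], "angular": [0, 0, 0]}]}}

```text
clock: 17.15
tool_pos: [0.4592, -0.0036, 0.1017]
orientation: [-179.9, -0.2, -180.0]
force: [1.6, 0.4, -0.0]
opening: 0.0596
gripper_force: 0.0
```

```bash
python3 d.py .631 .2083 .1 180
```

```text
[ 0.4592 -0.0036  0.1017] [-179.9   -0.2 -180. ] 0.05961516117120074 0.0
(array([-171.9,  211.9,    0.8]), np.float64(0.0))
```

Call:
{"op": "apply_moves", "data": {"deltas": [{"fingers": 87, "delta_pos": [-171, 211, 0], "angular": [0, 0, 0]}, {"fingers": 87, "delta_pos": [-171, 211, 0], "angular": [0, 0, 0]}, {"fingers": 87, "delta_pos": [-171, 211, 0], "angular": [0, 0, 0]}, {"fingers": 87, "delta_pos": [-171, 211, 0], "angular": [0, 0, 0]}, {"fingers": 87, "delta_pos": [-171, 211, 0], "angular": [0, 0, 0]}, {"fingers": 87, "delta_pos": [-171, 211, 0], "angular": [0, 0, 0]}, {"fingers": 87, "delta_pos": [-171, 211, 0], "angular": [0, 0, 0]}, {"fingers": 87, "delta_pos": [-171, 211, 0], "angular": [0, 0, 0]}, {"fingers": 87, "delta_pos": [-171, 211, 0], "angular": [0, 0, 0]}]}}

```text
clock: 18.05
tool_pos: [0.6304, 0.2071, 0.1013]
orientation: [-180.0, -0.0, 180.0]
force: [0.3, 0.3, -0.3]
opening: 0.0873
gripper_force: 0.0
```

```bash
python3 look.py w5 .025; python3 d.py .631 .2083 .0097 180
python3 - <<'E'
from h import *
p=np.load('pics/w5.npy');c=cam('wrist',dict(tool_pos=p[:3],orientation=p[3:]))
print(proj(c,[[p[0],p[1],.025],[.631,.2083,.025]]))
E
```

```text
[0.63037538 0.20706643 0.10133611] [-1.79981806e+02 -3.65970147e-02  1.79991096e+02]
mat circle [ 0.5555 -0.022 ] ax [0. 1.] size [449. 619.]
[0.6305 0.207  0.1016] [-180.   -0.  180.] 0.08660708301882766 0.0
(array([-0.5,  1.3, 91.9]), np.float64(-0.0))
[[320.99805385 250.50573398]
 [322.64288964 251.29098338]]
```

View pics/w5_raw.png

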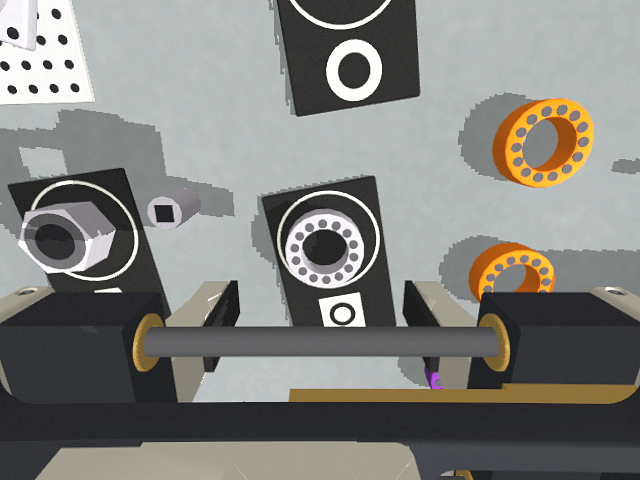

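The bearing is centred at px (324,250). I'll grip it.

Call:
{"op": "apply_moves", "data": {"deltas": [{"fingers": 87, "delta_pos": [0, 1, 45], "angular": [0, 0, 0]}, {"fingers": 87, "delta_pos": [0, 1, 82], "angular": [0, 0, 0]}, {"fingers": 87, "delta_pos": [0, 1, 92], "angular": [0, 0, 0]}, {"fingers": 87, "delta_pos": [0, 1, 92], "angular": [0, 0, 0]}, {"fingers": 40, "delta_pos": [0, 1, 92], "angular": [0, 0, 0]}, {"fingers": 40, "delta_pos": [0, 1, 92], "angular": [0, 0, 0]}, {"fingers": 40, "delta_pos": [0, 1, 92], "angular": [0, 0, 0]}, {"fingers": 40, "delta_pos": [0, 1, 92], "angular": [0, 0, 0]}, {"fingers": 40, "delta_pos": [0, 1, 92], "angular": [0, 0, 0]}]}}

```text
clock: 19.0
tool_pos: [0.6316, 0.2093, 0.0106]
orientation: [180.0, 0.1, -180.0]
force: [-1.3, 0.6, 6.5]
opening: 0.0594
gripper_force: 30.0
```

```bash
python3 d.py .4398 .2182 .1 180
```

```text
[0.6316 0.2093 0.0106] [ 1.8e+02  1.0e-01 -1.8e+02] 0.0594007644397063 30.001517557539046
(array([191.7,   9.1, -89.7]), np.float64(0.0))
```

Call:
{"op": "apply_moves", "data": {"deltas": [{"fingers": 40, "delta_pos": [0, 0, -40], "angular": [0, 0, 0]}, {"fingers": 40, "delta_pos": [0, 0, -70], "angular": [0, 0, 0]}, {"fingers": 40, "delta_pos": [40, 2, -70], "angular": [0, 0, 0]}, {"fingers": 40, "delta_pos": [85, 4, -70], "angular": [0, 0, 0]}, {"fingers": 40, "delta_pos": [130, 6, -70], "angular": [0, 0, 0]}, {"fingers": 40, "delta_pos": [170, 8, -70], "angular": [0, 0, 0]}, {"fingers": 40, "delta_pos": [192, 9, -70], "angular": [0, 0, 0]}, {"fingers": 40, "delta_pos": [192, 9, -50], "angular": [0, 0, 0]}, {"fingers": 40, "delta_pos": [192, 9, -45], "angular": [0, 0, 0]}, {"fingers": 40, "delta_pos": [192, 9, -45], "angular": [0, 0, 0]}]}}

```text
clock: 20.0
tool_pos: [0.4388, 0.2174, 0.0539]
orientation: [-179.9, -0.1, -180.0]
force: [0.3, 1.0, -1.5]
opening: 0.0592
gripper_force: 30.0
```

Call:
{"op": "apply_moves", "data": {"deltas": [{"fingers": 40, "delta_pos": [0, 0, 25], "angular": [0, 0, 0]}, {"fingers": 40, "delta_pos": [0, 0, 40], "angular": [0, 0, 0]}, {"fingers": 40, "delta_pos": [0, 0, 44.5], "angular": [0, 0, 0]}, {"fingers": 40, "delta_pos": [0, 0, 44.5], "angular": [0, 0, 0]}, {"fingers": 40, "delta_pos": [0, 0, 44.5], "angular": [0, 0, 0]}, {"fingers": 76, "delta_pos": [0, 0, 44.5], "angular": [0, 0, 0]}, {"fingers": 76, "delta_pos": [0, 0, 44.5], "angular": [0, 0, 0]}, {"fingers": 76, "delta_pos": [0, 0, 44.5], "angular": [0, 0, 0]}, {"fingers": 76, "delta_pos": [0, 0, 5], "angular": [0, 0, 0]}, {"fingers": 76, "delta_pos": [0, 0, -45], "angular": [0, 0, 0]}]}}

```text
clock: 21.0
tool_pos: [0.4378, 0.2165, 0.0986]
orientation: [-179.8, -0.2, -180.0]
force: [1.2, 1.5, -0.2]
opening: 0.0759
gripper_force: 0.0
```

```bash
python3 d.py .46 -.003 .1 180
```

```text
[0.4378 0.2165 0.0986] [-179.8   -0.2 -180. ] 0.0758806809681761 0.0
(array([ -22.2, -219.5,   -0.5]), np.float64(0.0))
```

Call:
{"op": "apply_moves", "data": {"deltas": [{"fingers": 70, "delta_pos": [-20, -221, 0], "angular": [0, 0, 0]}, {"fingers": 70, "delta_pos": [-20, -221, 0], "angular": [0, 0, 0]}, {"fingers": 70, "delta_pos": [-20, -221, 0], "angular": [0, 0, 0]}, {"fingers": 70, "delta_pos": [-20, -221, 0], "angular": [0, 0, 0]}, {"fingers": 70, "delta_pos": [-20, -221, 0], "angular": [0, 0, 0]}, {"fingers": 70, "delta_pos": [-20, -221, 0], "angular": [0, 0, 0]}, {"fingers": 70, "delta_pos": [-20, -221, 0], "angular": [0, 0, 0]}, {"fingers": 70, "delta_pos": [-20, -221, 0], "angular": [0, 0, 0]}]}}

```text
clock: 21.8
tool_pos: [0.4593, -0.0027, 0.0995]
orientation: [180.0, 0.0, -180.0]
force: [-0.6, 0.3, -0.1]
opening: 0.0696
gripper_force: 0.0
```

```bash
python3 d.py .46 -.003 .0217 180
```

```text
[ 0.4593 -0.0027  0.0995] [ 180.    0. -180.] 0.06956217833802733 0.0
(array([-0.7, -0.4, 77.8]), np.float64(0.0))
```

Call:
{"op": "apply_moves", "data": {"deltas": [{"fingers": 70, "delta_pos": [0, 0, 40], "angular": [0, 0, 0]}, {"fingers": 70, "delta_pos": [0, 0, 70], "angular": [0, 0, 0]}, {"fingers": 70, "delta_pos": [0, 0, 77], "angular": [0, 0, 0]}, {"fingers": 70, "delta_pos": [0, 0, 77], "angular": [0, 0, 0]}, {"fingers": 20, "delta_pos": [0, 0, 77], "angular": [0, 0, 0]}, {"fingers": 20, "delta_pos": [0, 0, 77], "angular": [0, 0, 0]}, {"fingers": 20, "delta_pos": [0, 0, 77], "angular": [0, 0, 0]}, {"fingers": 20, "delta_pos": [0, 0, 77], "angular": [0, 0, 0]}, {"fingers": 20, "delta_pos": [0, 0, 77], "angular": [0, 0, 0]}, {"fingers": 20, "delta_pos": [0, 0, 77], "angular": [0, 0, 0]}]}}

```text
clock: 22.8
tool_pos: [0.4594, -0.0031, 0.0229]
orientation: [180.0, 0.0, -180.0]
force: [-2.3, 0.6, 5.8]
opening: 0.0355
gripper_force: 30.0
```

```bash
python3 d.py .6295 .2117 .1 180
```

```text
[ 0.4594 -0.0031  0.0229] [ 180.    0. -180.] 0.03551134169626747 30.001264214515686
(array([-170.2,  214.7,  -76.9]), np.float64(0.0))
```

Call:
{"op": "apply_moves", "data": {"deltas": [{"fingers": 20, "delta_pos": [0, 0, -40], "angular": [0, 0, 0]}, {"fingers": 20, "delta_pos": [0, 0, -75], "angular": [0, 0, 0]}, {"fingers": 20, "delta_pos": [-25, 31, -75], "angular": [0, 0, 0]}, {"fingers": 20, "delta_pos": [-55, 69, -75], "angular": [0, 0, 0]}, {"fingers": 20, "delta_pos": [-85, 107, -75], "angular": [0, 0, 0]}, {"fingers": 20, "delta_pos": [-115, 145, -75], "angular": [0, 0, 0]}, {"fingers": 20, "delta_pos": [-145, 183, -75], "angular": [0, 0, 0]}, {"fingers": 20, "delta_pos": [-170, 215, -70], "angular": [0, 0, 0]}, {"fingers": 20, "delta_pos": [-170, 215, -50], "angular": [0, 0, 0]}, {"fingers": 20, "delta_pos": [-170, 215, -45], "angular": [0, 0, 0]}]}}

```text
clock: 23.8
tool_pos: [0.6274, 0.2117, 0.0639]
orientation: [-179.9, -0.3, -180.0]
force: [-1.8, -0.9, -2.0]
opening: 0.0355
gripper_force: 30.0
```

Call:
{"op": "apply_moves", "data": {"deltas": [{"fingers": 20, "delta_pos": [0, 0, 25], "angular": [0, 0, 0]}, {"fingers": 20, "delta_pos": [0, 0, 40], "angular": [0, 0, 0]}, {"fingers": 20, "delta_pos": [0, 0, 44.5], "angular": [0, 0, 0]}, {"fingers": 20, "delta_pos": [0, 0, 44.5], "angular": [0, 0, 0]}, {"fingers": 20, "delta_pos": [0, 0, 44.5], "angular": [0, 0, 0]}, {"fingers": 60, "delta_pos": [0, 0, 44.5], "angular": [0, 0, 0]}, {"fingers": 60, "delta_pos": [0, 0, 44.5], "angular": [0, 0, 0]}, {"fingers": 60, "delta_pos": [0, 0, 44.5], "angular": [0, 0, 0]}, {"fingers": 60, "delta_pos": [0, 0, 5], "angular": [0, 0, 0]}, {"fingers": 60, "delta_pos": [0, 0, -45], "angular": [0, 0, 0]}]}}

```text
clock: 24.8
tool_pos: [0.6275, 0.2109, 0.1108]
orientation: [-179.8, -0.3, -180.0]
force: [2.0, 1.1, 0.8]
opening: 0.0599
gripper_force: 0.0
```

```bash
python3 d.py .53 0 .27 180
```

```text
[0.6275 0.2109 0.1108] [-179.8   -0.3 -180. ] 0.059857497716373706 0.0
(array([  98.3, -211.4, -158.1]), np.float64(0.0))
```

All six moves are done. I'll go back to the overview hover to check placements.

Call:
{"op": "apply_moves", "data": {"deltas": [{"fingers": 60, "delta_pos": [98, -211, -158], "angular": [0, 0, 0]}, {"fingers": 60, "delta_pos": [98, -211, -158], "angular": [0, 0, 0]}, {"fingers": 60, "delta_pos": [98, -211, -158], "angular": [0, 0, 0]}, {"fingers": 60, "delta_pos": [98, -211, -158], "angular": [0, 0, 0]}, {"fingers": 60, "delta_pos": [98, -211, -158], "angular": [0, 0, 0]}, {"fingers": 60, "delta_pos": [98, -211, -158], "angular": [0, 0, 0]}, {"fingers": 60, "delta_pos": [98, -211, -158], "angular": [0, 0, 0]}, {"fingers": 60, "delta_pos": [98, -211, -158], "angular": [0, 0, 0]}, {"fingers": 60, "delta_pos": [98, -211, -158], "angular": [0, 0, 0]}, {"fingers": 60, "delta_pos": [98, -211, -158], "angular": [0, 0, 0]}]}}

```text
clock: 25.8
tool_pos: [0.5311, 0.0014, 0.2693]
orientation: [-180.0, -0.1, -179.9]
force: [0.3, -0.6, 0.3]
opening: 0.0597
gripper_force: 0.0
```

```bash
python3 look.py w6 .005 >/dev/null; sed -e "s/w1/w6/g" -e "s/('nut',.033,(.625,-.22))/('nut',.033,(.622,.0186))/" -e "s/('bearing',.025,(.63,.21))/('bearing',.025,(.4393,.2182))/" -e "s/('cross',.023,(.622,.02))/('cross',.023,(.6225,-.2139))/" -e "s/('flange',.041,(.44,.22))/('flange',.041,(.6289,.2117))/" -e "s/crops.png/crops6.png/" crops.py > crops6.py; python3 crops6.py
```

```text
flange_pad [0.6288 0.2118] r 0.0394 2446
nut_pad [0.6219 0.0188] r 0.0396 2846
cross_pad [ 0.6221 -0.2139] r 0.0395 2564
bearing_pad [0.4393 0.2181] r 0.0394 2929
```

View pics/crops6.png

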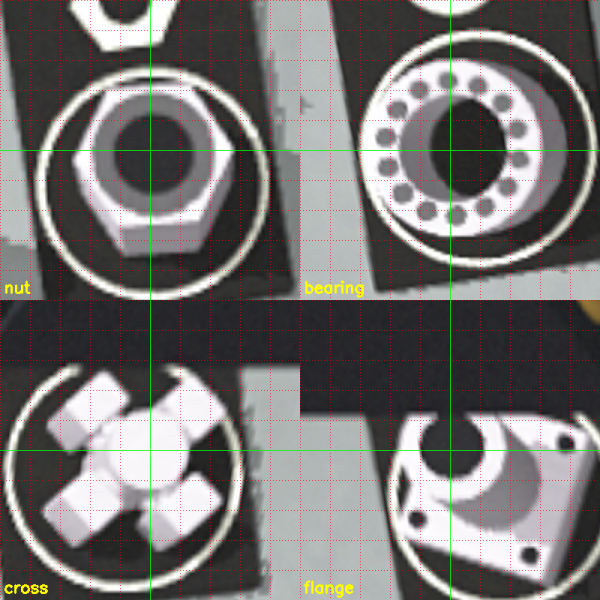

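At 3 px/mm the tops sit about 2 mm or less from their circle centres: nut (153,153), bearing (453,149), cross (147,452) and flange bore (452,447). All are flat and the gripper is clear, so I'm handing in.

```bash
python3 -c "
from plant import ctrl
print(ctrl.close_job())"
```

```text
the job is handed in; nothing more can be done
None
```

The nut, bearing, cross and flange each stand flat on their own mat, about 2 mm or less from the circle centre in the last wrist picture; the job was handed in at about 26 s of the 133 s allowed, the tin was never touched, and the hand-in returned no verdict.

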